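# Load the flask carrier and hold it up by its bail

## Robot

A 6-joint arm with a two-finger parallel gripper is mounted at the origin on a cart in front of the work surface, level with it; the furniture and walls round the work are solid. World frame = base frame: x ahead of the robot, y to its left, z up, the work surface at z = 0. Lengths are in m, angles in rad, forces in N, time in s.
With the tool pointing down it reaches from about 0.3 to 0.85 m from the base axis. Payload 5.4 kg.
Tool frame: the origin (TCP) lies at the very end of the fingers, on their centre line; the grasp point (between the pads) lies 19 mm behind it (arm.tcp_to_grasp is the distance from the TCP to the grasp point, in m); z points along the fingers, y is the line along which they close (so a half turn about z gives the same grasp; the last joint's range is limited). The gripper opens to 85 mm and grips with 20 to 120 N. Pads are 22 mm wide; open, the fingers measure 114 mm over their backs; the gripper's body (76 mm by 85 mm) begins 54 mm behind the grasp point. The pads swing forward as they close: fully open they stand 13 mm farther back than shut.
Start: joints at [0.962, 0.158, 1.597, -0, 1.386, -0.21], TCP at [0.223, 0.53, 0.231] pointing down, gripper open.
Joint ranges: [-2.91, 2.91], [-0.94, 2.29], [0.18, 2.7], [-1.29, 4.43], [0.17, 2.64], [-3, 3]. Speed limits (rad/s): [2.57, 2.57, 3.14, 3.14, 3.14, 3.14].

## Interface

Orientations are given as a unit quaternion [x, y, z, w].
In Python, from rig import telemetry, grab_frame, calibration, order, arm gives the robot as it stands.
- The arm moves only by the tool step_arm, never from a script. Its argument "increments" is a list that holds one entry, the list of rows, each a list of 7 numbers: the opening, from 0 (shut) to 1 (fully open), then the shift along the tool's x, y, z in units of 0.02 m (1.0 is 0.02 m), then the turn, a rotation vector about the tool's x, y, z in units of pi/2 rad (1.0 is pi/2 rad). A call has exactly 10 rows; each row shifts and turns the commanded pose from where the row before left it, along the tool's axes as they then stand; what a row does not reach is not made up. A row lasts 1/12 s, in which the tool goes at most 41.7 mm and 7.16 degrees, less where a joint would pass 70% of its speed; a pose out of reach is approached as far as the arm can. A call with a number of a shift or a turn outside -1 to 1 is refused whole. A call with a gripper value outside its range is refused whole. The fingers move at their own pace and stop on an object; "force" is the grip in N (left out, the last holds). Time passes only in rows, so rows that do not move let the fingers close, or fill a call up. It gives the time, the measured TCP pose, the force, the opening and the grip force at its end, in the units of the state.
- telemetry.get_obs(): the state, without advancing time (a new reading comes with each control period).
- grab_frame(name): name is "scene" or "top" or "wrist"; returns the picture (420x560x3 uint8, red, green, blue); there is no depth.
- calibration(name): a dict with "camera_matrix" (3x3 intrinsics, pixels), "k1" (the pictures are not rectified: a ray, as slopes to the right and down, at radius r is drawn at 1 + k1 r^2 times it, then the intrinsics apply), "R" (3x3) and "t" (3): a world point X has camera coordinates R X + t. Camera axes: x right, y down, z forward; pixel columns grow to the right and rows downward; lengths in m; the calibration is good to about 2 mm. A picture is of the moment at which its call begins: read the wrist's pose just before it. calibration takes no time and is no camera call; for the wrist camera it gives the pose at the moment of the call.
- order.hand_in(): hands the job in; it is judged then, once.
The state is a dict: "clock": time; "joint_positions": joint angles; "joint_vel": joint speeds; "tau": joint torques, N m; "tcp_pos": TCP position; "ee_rot": TCP orientation; "wrist_force": force on the tool from outside, world axes, zero at the start; "torque": the same for the moment, N m; "finger_gap": finger opening in m; "gripper_force": force on a finger pad.
Only numpy, scipy, OpenCV 4.12 (cv2) and the standard library are available. Lean on these libraries where they do the work, as an engineer would, in place of code of your own. Each camera call takes 0.05 s, during which the arm holds its last target. There are 200 camera calls.

## Task

The flask carrier already holds one closed aluminium flask: stack the two other closed flasks from the bench squarely on top of it, in either order, one at a time between the carrier's two side straps, so that they make one straight column of three and the carrier will hang level. Then take the carrier by the black grip of its folded-down bail, swing the bail upright, and lift the loaded carrier, without tipping it, until its base is about 6 cm above the bench. The program finishes while the gripper still holds the carrier by the grip in the air, level and still; leave everything else on the bench where it is.

Things in the scene. Friction and masses are not known exactly. Their poses are not given: they have to be found in the camera images.
- flask_carrier: Loose steel carrier, 0.25 kg. Origin: centre of underside. Base 84 (x) x 112 (y) mm, floor 8 mm up. Side straps 36 mm wide (x), inner faces at y = +-41 mm, straight to z = 94, then flared outward to z = 104, y = +-49. Front and back (-x, +x) are open but for 8 mm stops at the bottom flask: flasks go in with their short side along x, gripped front and back. Bail pivots: x = 0, y = +-55, z = 82.
- bail (a joint): Bail (carrying handle, U of 6 mm rod, 0.06 kg), hinged freely about the carrier's y axis through its pivots. 0 = upright over the column, positive = leaning to the carrier's +x side. It starts folded down at its stop, 1.3 rad, on the far side from the robot, and falls back if let go. Stops at +-1.3 rad.
- bail_grip (a point): Middle of the bail's black grip, a tube 12 mm thick, 64 mm long that turns freely on the rod, parallel to the carrier's y axis, 95 mm from the pivots: in the carrier's frame x = 95 sin(bail), y = 0, z = 82 + 95 cos(bail) mm. Upright it is 177 mm above the carrier's underside, 73 mm above a column of three. Pinch it across.
- flask_1: Closed aluminium flask (a solid metal box, rounded corners, 60 (x) x 76 (y) x 32 (z) mm, flat top and bottom, about 0.17 kg), already in the carrier on its base plate. Origin: centre of its underside, 8 mm above the carrier's underside.
- flask_2: Closed flask exactly like flask_1, standing on the thin pale work plate (2 mm high) that covers the middle of the bench, to be stacked. 60 (x) x 76 (y) x 32 (z) mm; origin: centre of its underside. Properly stacked, its origin lies 40 or 72 mm above the carrier's underside. (A work lamp hangs about 0.6 m over the left end of the bench: carry the arm low there.)
- flask_3: Closed flask exactly like flask_2, standing on the bench to the right of the work plate, to be stacked. Origin: centre of its underside.
- polish_wheel: Bystander: small flat rubber polishing wheel, 28 mm across, 7 mm high, lying on the bench. Origin: centre of its underside.
- white_cone: Bystander: white felt cone, 16x31x16 mm, lying on the bench. Origin: centre of its underside.
- red_wax_box: Bystander: clear closed box with two red wax blocks, 30x60x26 mm. Origin: centre of underside.
- blue_wedge: Bystander: small blue silicone wedge, 18x32x9 mm, lying on the bench. Origin: centre of underside.
- glue_bottle: Bystander: white nozzle bottle, 36 mm across, 110 mm high. Origin: centre of underside.

How it is judged:
By the outcome, as a careful person would: the job done as asked, in the order asked, and still so for the second after the job is handed in, while the arm keeps its last pose, push and grip.
It also fails if it takes over 70 s, if anything falls off the work surface, if the arm or the gripper's body presses on something with over 40 N, if the wrist force passes 120 N, or if a joint passes its speed limit or range.

## Working session

There is one attempt and no reset: what is moved stays moved. The work goes in short steps, Python scripts to look and compute and a tool call to move; the robot and the scene stay as the last step left them, time stands still between calls to the robot, and variables do not carry over. Pictures are saved under pics/ and viewed, at most 11 in all, crops included, and the job is handed in when it is done.

Besides the shell and the picture viewer there is one more tool, called as a command line: name --argument value ..., lists and objects as JSON in quotes. step_arm: Moves the arm, as the interface text tells. Its arguments: {"type":"object","properties":{"increments":{"type":"array"},"force":{"type":"number"}},"required":["increments"]}

```bash
mkdir -p pics; ls; python3 - <<'E'
from rig import telemetry, grab_frame, calibration, arm
import cv2,numpy as np
o=telemetry.get_obs(); print({k:np.round(v,3).tolist() for k,v in o.items()})
for n in ["scene","top"]:
    f=grab_frame(n); cv2.imwrite(f"pics/{n}0.png",f[...,::-1])
    c=calibration(n); print(n,{k:np.round(v,4).tolist() for k,v in c.items()})
c=calibration("wrist"); print({k:np.round(v,4).tolist() for k,v in c.items()})
print(arm.tcp_to_grasp)
E
```

```text
pics
{'clock': 0.0, 'joint_positions': [0.962, 0.159, 1.598, 0.0, 1.386, -0.21], 'joint_vel': [-0.002, -0.002, -0.001, -0.002, 0.003, 0.0], 'tau': [-0.002, -39.599, -33.144, -0.0, 0.008, -0.0], 'tcp_pos': [0.223, 0.529, 0.23], 'ee_rot': [0.198, 0.98, -0.001, -0.0], 'wrist_force': [0.417, -0.654, -0.67], 'torque': [0.003, -0.001, -0.005], 'gripper_force': 0.0, 'finger_gap': 0.085}
scene {'camera_matrix': [[545.0266, 0.0, 280.4457], [0.0, 545.0266, 216.0513], [0.0, 0.0, 1.0]], 'k1': 0.0601, 'R': [[0.7014, -0.7126, 0.0125], [-0.3067, -0.3177, -0.8972], [0.6434, 0.6255, -0.4414]], 't': [-0.3365, 0.3016, 0.9802]}
top {'camera_matrix': [[383.2212, 0.0, 273.0032], [0.0, 383.2212, 209.4829], [0.0, 0.0, 1.0]], 'k1': -0.0676, 'R': [[0.0087, -0.9999, -0.0134], [-0.9806, -0.0059, -0.1957], [0.1956, 0.0149, -0.9806]], 't': [0.0589, 0.5494, 1.1677]}
{'camera_matrix': [[290.2103, 0.0, 279.3429], [0.0, 290.2103, 211.9772], [0.0, 0.0, 1.0]], 'k1': -0.014, 'R': [[0.3873, 0.922, -0.0011], [0.8848, -0.3713, 0.2814], [0.259, -0.1099, -0.9596]], 't': [-0.5747, -0.0353, 0.3776]}
0.0187
```

View pics/top0.png

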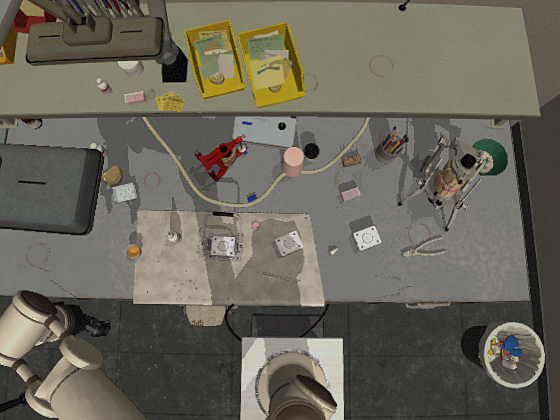

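View pics/scene0.png

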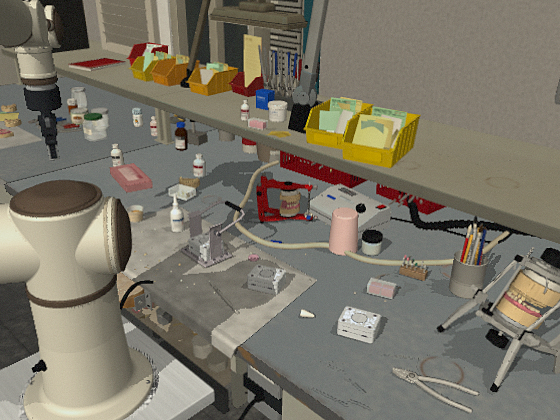

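The top view shows the carrier near (223,245) with its black grip at (223,214), flask_2 near (289,243) and flask_3 near (367,238). The cone is at (333,250) and the bottle at (173,237). The scene view has the carrier at (208,245), flask_2 at (266,277) and flask_3 at (360,322).

```bash
cat > h.py <<'E'
import numpy as np, cv2
from rig import telemetry, grab_frame, calibration
def rays(c,px):
    K=c["camera_matrix"]; px=np.atleast_2d(np.asarray(px,float))
    d=(px-[K[0][2],K[1][2]])/K[0][0]; s=d.copy()
    for _ in range(10): s=d/(1+c["k1"]*(s**2).sum(1,keepdims=True))
    R=np.array(c["R"]); return -R.T@np.array(c["t"]), np.c_[s,np.ones(len(s))]@R
def onplane(c,px,z):
    C,D=rays(c,px); return C+D*((z-C[2])/D[:,2])[:,None]
def proj(c,X):
    X=np.atleast_2d(X)@np.array(c["R"]).T+np.array(c["t"]); s=X[:,:2]/X[:,2:]
    s=s*(1+c["k1"]*(s**2).sum(1,keepdims=True)); K=np.array(c["camera_matrix"]); return s*K[0,0]+K[:2,2]
E
python3 - <<'E'
from h import *
t=cv2.imread("pics/top0.png"); s=cv2.imread("pics/scene0.png")
a=cv2.resize(t[200:275,195:395],None,fx=4,fy=4,interpolation=cv2.INTER_CUBIC)
b=cv2.resize(s[190:350,180:390],None,fx=3.8,fy=3.8,interpolation=cv2.INTER_CUBIC)[:, :800]
b=b[:600-0]; 
cv2.imwrite("pics/crop_t.png",a)
c=calibration("top")
print(onplane(c,[[367,238],[289,243]],.033).round(3), onplane(c,[[223,245]],.04).round(3), onplane(c,[[223,214]],.107).round(3),onplane(c,[[173,237]],.11).round(3))
E
```

```text
[[ 0.462 -0.239  0.033]
 [ 0.444  0.011  0.033]] [[0.436 0.221 0.04 ]] [[0.524 0.215 0.107]] [[0.451 0.364 0.11 ]]
```

View pics/crop_t.png

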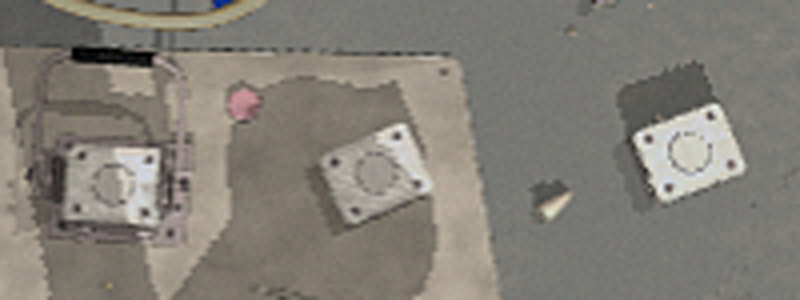

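The crop shows the carrier turned slightly, with flask_1's corner dots at (84,155), (148,159), (145,211) and (81,207). flask_2's dots are at (336,162), (397,135), (418,185) and (354,211). flask_3's are at (648,139), (711,115), (731,164) and (669,188), and the grip is centred at (113,56).

```bash
cat >> h.py <<'E'
from scipy.spatial.transform import Rotation as Ro
def plan(xyz,head,n):
    "rows (shift/0.02, turn/(pi/2)) to TCP xyz with tool y heading `head` deg, tool down"
    o=telemetry.get_obs(); R=Ro.from_quat(o["ee_rot"]); a=np.radians(head)
    y=np.array([np.cos(a),np.sin(a),0]); z=np.array([0,0,-1.]); T=Ro.from_matrix(np.c_[np.cross(y,z),y,z])
    rv=(R.inv()*T).as_rotvec()/n; d=(np.array(xyz)-o["tcp_pos"])/n
    for k in range(n):
        print((np.r_[R.inv().apply(d)/.02, rv/(np.pi/2)]).round(3).tolist()); R=R*Ro.from_rotvec(rv)
def state():
    o=telemetry.get_obs(); y=Ro.from_quat(o["ee_rot"]).as_matrix()[:,1]
    print("t",round(o["clock"],2),"tcp",np.round(o["tcp_pos"],4),"head",round(np.degrees(np.arctan2(y[1],y[0])),2),"gap",o["finger_gap"],"F",np.round(o["wrist_force"],1),"g",o["gripper_force"])
E
python3 - <<'E'
from h import *
c=calibration("top")
D={"f1":([[84,155],[148,159],[145,211],[81,207]],.041),"f2":([[336,162],[397,135],[418,185],[354,211]],.034),"f3":([[648,139],[711,115],[731,164],[669,188]],.032)}
for k,(p,z) in D.items():
    X=onplane(c,np.array(p)/4+[195-.4,200-.4],z)[:,:2]; m=X.mean(0); s=X[0]+X[1]-X[2]-X[3]
    l=X[0]+X[3]-X[1]-X[2]
    print(k,m.round(4),"x-head",np.degrees(np.arctan2(s[1],s[0])).round(1),"y-head-90",(np.degrees(np.arctan2(l[1],l[0]))-90).round(1),np.linalg.norm(s)/2,np.linalg.norm(l)/2)
print(onplane(c,np.array([[113,56]])/4+[194.6,199.6],.107))
state(); plan([.436,.215,.235],-3,16)
E
```

```text
f1 [0.4345 0.2204] x-head -1.4 y-head-90 -3.1 0.0414318460973711 0.05123299847888966
f2 [0.4447 0.0124] x-head 21.5 y-head-90 23.4 0.042465714586241224 0.054255037749571335
f3 [ 0.4638 -0.2391] x-head 20.9 y-head-90 21.0 0.042224648952758286 0.0547022730836309
[[0.52475686 0.2152184  0.107     ]]
t 0.1 tcp [0.223  0.5294 0.2304] head 67.15 gap 0.08553436789607173 F [ 0.5  0.7 -0.5] g 0.0
[-0.995, -0.647, -0.014, -0.0, 0.0, 0.049]
[-1.042, -0.569, -0.014, -0.0, 0.0, 0.049]
[-1.082, -0.488, -0.014, -0.0, 0.0, 0.049]
[-1.116, -0.404, -0.014, -0.0, 0.0, 0.049]
[-1.144, -0.317, -0.014, -0.0, 0.0, 0.049]
[-1.165, -0.229, -0.014, -0.0, 0.0, 0.049]
[-1.179, -0.139, -0.014, -0.0, 0.0, 0.049]
[-1.186, -0.049, -0.014, -0.0, 0.0, 0.049]
[-1.186, 0.042, -0.014, -0.0, 0.0, 0.049]
[-1.179, 0.133, -0.014, -0.0, 0.0, 0.049]
[-1.166, 0.223, -0.014, -0.0, 0.0, 0.049]
[-1.145, 0.311, -0.014, -0.0, 0.0, 0.049]
[-1.118, 0.398, -0.014, -0.0, 0.0, 0.049]
[-1.085, 0.482, -0.014, -0.0, 0.0, 0.049]
[-1.045, 0.564, -0.014, -0.0, 0.0, 0.049]
[-0.998, 0.642, -0.014, -0.0, 0.0, 0.049]
```

step_arm --increments '[[[1,-0.8,-0.51,0,0,0,0.04],[1,-0.83,-0.46,0,0,0,0.04],[1,-0.86,-0.41,0,0,0,0.04],[1,-0.88,-0.35,0,0,0,0.04],[1,-0.9,-0.29,0,0,0,0.04],[1,-0.92,-0.23,0,0,0,0.04],[1,-0.93,-0.18,0,0,0,0.04],[1,-0.94,-0.12,0,0,0,0.04],[1,-0.95,-0.06,0,0,0,0.04],[1,-0.95,0,0,0,0,0.04]]]'

```text
clock: 0.93
tcp_pos: [0.3315, 0.3729, 0.2308]
ee_rot: [0.493, 0.87, -0.0, -0.0]
wrist_force: [0.4, 0.6, 0.5]
finger_gap: 0.0856
gripper_force: 0.0
```

step_arm --increments '[[[1,-0.95,0.06,0,0,0,0.04],[1,-0.94,0.12,0,0,0,0.04],[1,-0.93,0.18,0,0,0,0.04],[1,-0.92,0.23,0,0,0,0.04],[1,-0.9,0.29,0,0,0,0.04],[1,-0.88,0.35,0,0,0,0.04],[1,-0.86,0.41,0,0,0,0.04],[1,-0.83,0.46,0,0,0,0.04],[1,-0.8,0.51,0,0,0,0.04],[1,0,0,0,0,0,0]]]'

```text
clock: 1.77
tcp_pos: [0.43, 0.2314, 0.2309]
ee_rot: [0.717, 0.698, -0.0, 0.0]
wrist_force: [0.7, 0.8, 0.2]
finger_gap: 0.0851
gripper_force: 0.0
```

```bash
python3 - <<'E'
from h import *
state(); c=calibration("wrist"); f=grab_frame("wrist"); cv2.imwrite("pics/w1.png",f[...,::-1]); state()
np.save("pics/w1.npy",c,allow_pickle=True)
print(proj(c,[[.4345,.2204,.04],[.5248,.2152,.107]]))
E
```

```text
t 1.77 tcp [0.43   0.2314 0.2309] head -1.54 gap 0.085081670808846 F [0.7 0.8 0.2] g 0.0
t 1.82 tcp [0.4292 0.2326 0.2309] head -1.36 gap 0.08547133684720506 F [-0.  -0.6 -0.4] g 0.0
[[284.1809936  200.35733765]
 [379.28690685 220.27231897]]
```

View pics/w1.png

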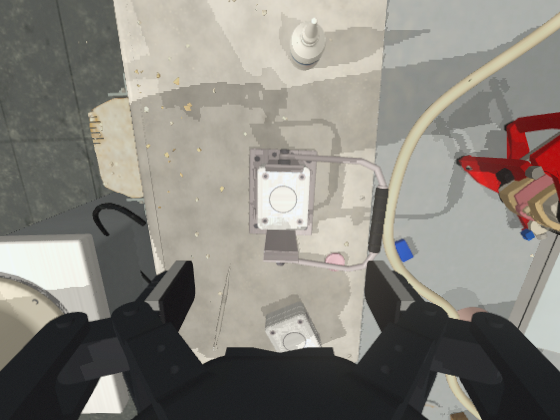

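The wrist view has flask_1's white top at about (283,198) inside the carrier and the bail grip at (380,220). The glue bottle is at (308,45), and part of flask_2 shows at (293,330).

```bash
cat >> h.py <<'E'
def flask(img,c,px,ztop,thr=60,th=185):
    "centre and heading (short side) of a pale flask top near pixel px"
    g=cv2.cvtColor(img,cv2.COLOR_RGB2GRAY); x,y=map(int,px); m=np.zeros_like(g); m[max(0,y-thr):y+thr,x-thr:x+thr]=1
    b=((g>th)&(m>0)).astype(np.uint8); b=cv2.morphologyEx(b,cv2.MORPH_CLOSE,np.ones((5,5))); b=cv2.morphologyEx(b,cv2.MORPH_OPEN,np.ones((7,7)))
    cs,_=cv2.findContours(b,cv2.RETR_EXTERNAL,cv2.CHAIN_APPROX_NONE)
    k=min(cs,key=lambda k:abs(cv2.pointPolygonTest(k,(float(x),float(y)),True)-20) if cv2.contourArea(k)>300 else 1e9)
    X=onplane(c,k[:,0,:],ztop)[:,:2]
    (cx,cy),(w,h),a=cv2.minAreaRect((X*1000).astype(np.float32))
    if w>h: w,h,a=h,w,a-90
    a=(a+90)%180-90
    return np.array([cx,cy]).round(1),round(w,1),round(h,1),round(a,2)
E
python3 - <<'E'
from h import *
c=np.load("pics/w1.npy",allow_pickle=True).item(); f=cv2.imread("pics/w1.png")[...,::-1].copy()
for th in (170,185,200): print(flask(f,c,(283,198),.042,60,th))
a=cv2.resize(f[138:278,235:400],None,fx=4.2,fy=4.2,interpolation=cv2.INTER_CUBIC); cv2.imwrite("pics/w1c.png",a[...,::-1])
E
```

```text
(array([451.3, 204.4]), 102.9, 119.5, 2.03)
(array([454.3, 202.4]), 105.0, 107.5, -2.72)
(array([454.8, 202.4]), 103.6, 107.6, -2.66)
```

View pics/w1c.png

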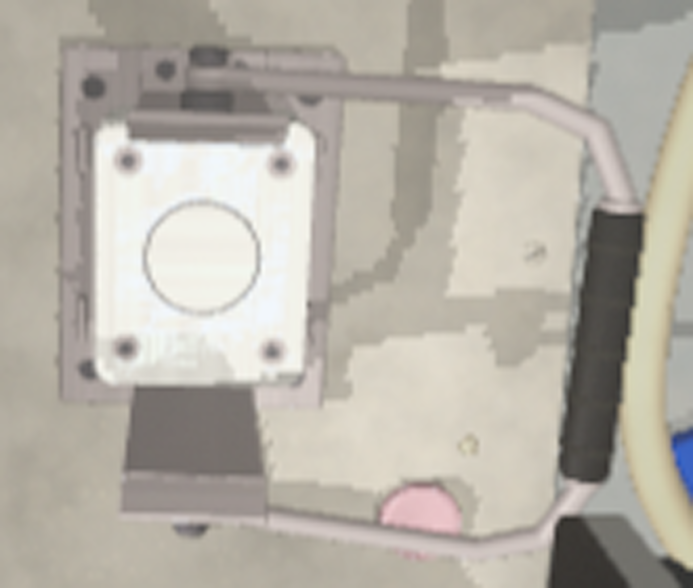

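The crop shows flask_1's dots at (128,160), (282,163), (272,350) and (124,348), with its ring centred at (202,257). The pivot bosses are at (208,55) and (190,528). The grip runs from (618,210) to (586,480), and the lower strap's flare rim spans (122,512)-(266,516).

```bash
python3 - <<'E'
from h import *
c=np.load("pics/w1.npy",allow_pickle=True).item()
P=lambda p,z: onplane(c,np.array(p,float)/4.2+[234.62,137.62],z)[:,:2]*1000
d=P([[128,160],[282,163],[272,350],[124,348]],.042); print("dots mean",d.mean(0).round(1))
sx=d[1]+d[2]-d[0]-d[3]; sy=d[0]+d[1]-d[2]-d[3]
print("heads",np.degrees(np.arctan2(sx[1],sx[0])),np.degrees(np.arctan2(sy[1],sy[0]))-90, np.linalg.norm(sx)/2,np.linalg.norm(sy)/2)
print("ring",P([[202,257]],.042)); 
g=P([[618,210],[586,480]],.109); print("grip",g,g.mean(0),np.degrees(np.arctan2(*(g[0]-g[1])[::-1]))-90)
q=P([[208,55],[190,528]],.084); print("piv",q,q.mean(0),np.degrees(np.arctan2(*(q[0]-q[1])[::-1]))-90)
b=P([[62,40],[62,402],[322,405]],.010); print("base",b, np.degrees(np.arctan2(*(b[0]-b[1])[::-1]))-90,(b[0]+b[2])/2)
r=P([[122,512],[266,516]],.106); print("rim",r,r.mean(0))
E
```

```text
dots mean [432.6 222.7]
heads -2.445493217052963 -3.376916806988561 42.05827931641854 53.746795514926276
ring [[432.80330981 222.8119523 ]]
grip [[524.12151055 247.58805122]
 [521.37834847 183.11918151]] [522.74992951 215.35361636] -2.4364760712308993
piv [[435.03644531 281.32478267]
 [427.81297244 160.76922352]] [431.42470888 221.04700309] -3.428960717570604
base [[393.76223716 280.88726782]
 [387.62839462 168.88205832]
 [469.9100213  165.74246265]] -3.134609418376982 [431.83612923 223.31486524]
rim [[411.89712688 176.33827581]
 [446.31591944 174.39740986]] [429.10652316 175.36784284]
```

```bash
python3 - <<'E'
from h import *
state(); plan([.438,.024,.23],22.5,11)
E
```

```text
t 1.82 tcp [0.4292 0.2326 0.2309] head -1.36 gap 0.08547133684720506 F [-0.  -0.6 -0.4] g 0.0
[-0.947, 0.063, 0.004, -0.0, 0.0, -0.024]
[-0.949, 0.027, 0.004, -0.0, 0.0, -0.024]
[-0.949, -0.009, 0.004, -0.0, 0.0, -0.024]
[-0.948, -0.045, 0.004, -0.0, 0.0, -0.024]
[-0.946, -0.081, 0.004, -0.0, 0.0, -0.024]
[-0.942, -0.117, 0.004, -0.0, 0.0, -0.024]
[-0.937, -0.152, 0.004, -0.0, 0.0, -0.024]
[-0.93, -0.188, 0.004, -0.0, 0.0, -0.024]
[-0.923, -0.223, 0.004, -0.0, 0.0, -0.024]
[-0.914, -0.257, 0.004, -0.0, 0.0, -0.024]
[-0.903, -0.292, 0.004, -0.0, 0.0, -0.024]
```

step_arm --increments '[[[1,-0.95,0.06,0,0,0,-0.024],[1,-0.95,0.03,0,0,0,-0.024],[1,-0.95,-0.01,0,0,0,-0.024],[1,-0.95,-0.05,0,0,0,-0.024],[1,-0.95,-0.08,0,0,0,-0.024],[1,-0.94,-0.12,0,0,0,-0.024],[1,-0.94,-0.15,0,0,0,-0.024],[1,-0.93,-0.19,0,0,0,-0.024],[1,-0.92,-0.22,0,0,0,-0.024],[1,-0.91,-0.26,0,0,0,-0.024]]]'

```text
clock: 2.65
tcp_pos: [0.4364, 0.044, 0.231]
ee_rot: [0.569, 0.822, 0.0, -0.0]
wrist_force: [-0.0, 0.1, -0.1]
finger_gap: 0.0854
gripper_force: 0.0
```

step_arm --increments '[[[1,-0.7,-0.2,0,0,0,-0.024],[1,-0.2,-0.09,0,0,0,0],[1,0,0,0,0,0,0],[1,0,0,0,0,0,0],[1,0,0,0,0,0,0],[1,0,0,0,0,0,0],[1,0,0,0,0,0,0],[1,0,0,0,0,0,0],[1,0,0,0,0,0,0],[1,0,0,0,0,0,0]]]'

```text
clock: 3.48
tcp_pos: [0.4379, 0.0251, 0.2313]
ee_rot: [0.555, 0.832, 0.0, -0.0]
wrist_force: [-0.4, 0.2, 0.0]
finger_gap: 0.0853
gripper_force: 0.0
```

```bash
python3 - <<'E'
from h import *
state(); c=calibration("wrist"); f=grab_frame("wrist"); cv2.imwrite("pics/w2.png",f[...,::-1])
p=proj(c,[[.443,.015,.034]])[0]; print(p)
np.save("pics/w2.npy",c,allow_pickle=True)
for th in (185,200,215): print(flask(f,c,p,.034,45,th))
a=cv2.resize(f[120:290,170:390],None,fx=3.5,fy=3.5,interpolation=cv2.INTER_CUBIC); cv2.imwrite("pics/w2c.png",a[...,::-1])
E
```

```text
t 3.48 tcp [0.4379 0.0251 0.2313] head 22.52 gap 0.0853059264136691 F [-0.4  0.2  0. ] g 0.0
[280.45818429 199.90503366]
(array([445.8,   5.4]), 91.6, 111.7, -67.42)
(array([434.2,  -0.8]), 87.8, 88.7, 24.01)
(array([450.9,  -4.7]), 35.8, 58.6, -65.08)
```

View pics/w2c.png

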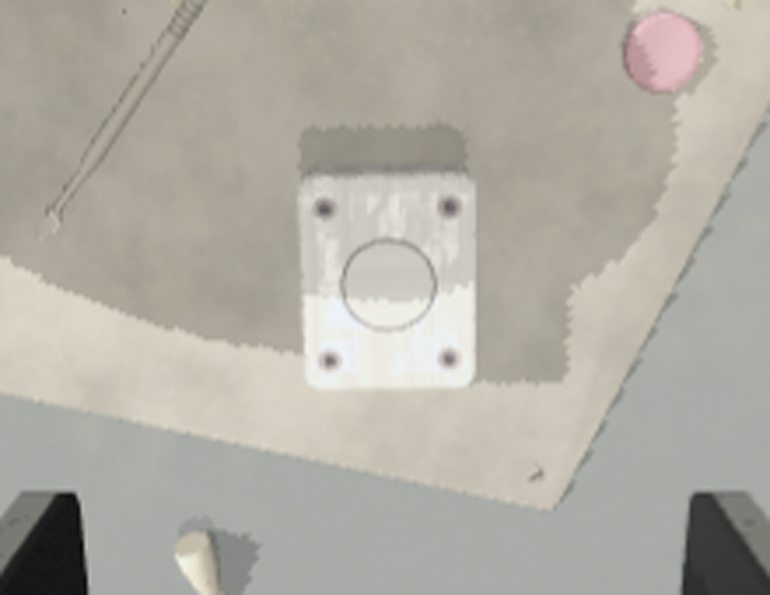

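The crop has flask_2's dots at (324,208), (450,206), (449,358) and (330,360), with its ring at (389,285). Open fingertips show in the lower corners.

```bash
cat >> h.py <<'E'
def dots(c,p,ring,s,off,z):
    P=lambda p: onplane(c,np.array(p,float)/s+np.array(off)-.5+.5/s,z)[:,:2]*1000
    d=P(p); sx=d[1]+d[2]-d[0]-d[3]; sy=d[0]+d[1]-d[2]-d[3]
    print("mean",d.mean(0).round(1),"ring",P([ring]).round(1),"heads",np.degrees(np.arctan2(sx[1],sx[0])).round(2),(np.degrees(np.arctan2(sy[1],sy[0]))-90).round(2),(np.linalg.norm(sx)/2).round(1),(np.linalg.norm(sy)/2).round(1))
E
python3 - <<'E'
from h import *
c=np.load("pics/w2.npy",allow_pickle=True).item()
dots(c,[[324,208],[450,206],[449,358],[330,360]],[389,285],3.5,[170,120],.034)
c=np.load("pics/w1.npy",allow_pickle=True).item()
dots(c,[[128,160],[282,163],[272,350],[124,348]],[202,257],4.2,[235,138],.042)
plan([.4418,.0150,.05],22.5,10)
E
```

```text
mean [443.6  13.8] ring [[443.9  13.8]] heads 23.55 23.57 42.1 53.8
mean [432.6 222.7] ring [[432.8 222.8]] heads -2.45 -3.38 42.1 53.7
[-0.054, -0.001, 0.907, 0.0, -0.0, 0.0]
[-0.054, -0.001, 0.907, 0.0, -0.0, 0.0]
[-0.054, -0.001, 0.907, 0.0, -0.0, 0.0]
[-0.054, -0.001, 0.907, 0.0, -0.0, 0.0]
[-0.054, -0.001, 0.907, 0.0, -0.0, 0.0]
[-0.054, -0.001, 0.907, 0.0, -0.0, 0.0]
[-0.054, -0.001, 0.907, 0.0, -0.0, 0.0]
[-0.054, -0.001, 0.907, 0.0, -0.0, 0.0]
[-0.054, -0.001, 0.907, 0.0, -0.0, 0.0]
[-0.054, -0.001, 0.907, 0.0, -0.0, 0.0]
```

step_arm --increments '[[[1,-0.2,0.02,0.95,0,0,-0.011],[1,-0.2,0.02,0.95,0,0,0],[1,-0.2,0,0.95,0,0,0],[1,-0.03,0,0.95,0,0,0],[1,0,0,0.95,0,0,0],[1,0,0,0.95,0,0,0],[1,0,0,0.95,0,0,0],[1,0,0,0.95,0,0,0],[1,0,0,0.95,0,0,0],[1,0,0,0.8,0,0,0]]]'

```text
clock: 4.37
tcp_pos: [0.4432, 0.0137, 0.0431]
ee_rot: [0.548, 0.836, -0.0, -0.0]
wrist_force: [-0.4, 0.3, 0.5]
finger_gap: 0.0858
gripper_force: 0.0
```

step_arm --increments '[[[1,0,0,0.5,0,0,0],[1,0,0,0.5,0,0,0],[1,0,0,0.5,0,0,0],[1,0,0,0.3,0,0,0],[1,0,0,0.2,0,0,0],[1,0,0,0,0,0,0],[1,0,0,0,0,0,0],[1,0,0,0,0,0,0],[1,0,0,0,0,0,0],[1,0,0,0,0,0,0]]]'

```text
clock: 5.2
tcp_pos: [0.444, 0.0136, 0.0048]
ee_rot: [0.548, 0.836, 0.0, 0.001]
wrist_force: [-0.1, 0.4, 0.0]
finger_gap: 0.0858
gripper_force: 0.0
```

```bash
python3 -c "from h import *; state(); plan([.4437,.0138,.003],23.5,1)"
```

```text
t 5.2 tcp [0.444  0.0136 0.0048] head 23.5 gap 0.08584332336402106 F [-0.1  0.4  0. ] g 0.0
[0.017, -0.011, 0.089, 0.001, 0.0, 0.0]
```

step_arm --increments '[[[1,0,0,0.1,0,0,0],[0.6,0,0,0,0,0,0],[0.3,0,0,0,0,0,0],[0.3,0,0,0,0,0,0],[0.3,0,0,0,0,0,0],[0.3,0,0,0,0,0,0],[0.3,0,0,0,0,0,0],[0.3,0,0,0,0,0,0],[0.3,0,0,0,0,0,0],[0.3,0,0,0,0,0,0]]]' --force 60

```text
clock: 6.03
tcp_pos: [0.4439, 0.0136, 0.0026]
ee_rot: [0.548, 0.836, 0.0, 0.0]
wrist_force: [0.1, 0.6, 4.5]
finger_gap: 0.0592
gripper_force: 65.5
```

```bash
python3 -c "from h import *; state(); plan([.4327,.2228,.16],-3,20)"
```

```text
t 6.03 tcp [0.4439 0.0136 0.0026] head 23.5 gap 0.059187025189656885 F [0.1 0.6 4.5] g 65.46072006225586
[0.491, 0.183, -0.394, 0.0, 0.0, 0.015]
[0.495, 0.172, -0.394, 0.0, 0.0, 0.015]
[0.499, 0.16, -0.394, 0.0, 0.0, 0.015]
[0.502, 0.149, -0.394, 0.0, 0.0, 0.015]
[0.505, 0.137, -0.394, 0.0, 0.0, 0.015]
[0.508, 0.125, -0.394, 0.0, 0.0, 0.015]
[0.511, 0.113, -0.394, 0.0, 0.0, 0.015]
[0.514, 0.101, -0.394, 0.0, 0.0, 0.015]
[0.516, 0.09, -0.394, 0.0, 0.0, 0.015]
[0.518, 0.078, -0.394, 0.0, 0.0, 0.015]
[0.52, 0.066, -0.394, 0.0, 0.0, 0.015]
[0.521, 0.054, -0.394, 0.0, 0.0, 0.015]
[0.522, 0.041, -0.394, 0.0, 0.0, 0.015]
[0.523, 0.029, -0.394, 0.0, 0.0, 0.015]
[0.523, 0.017, -0.394, 0.0, 0.0, 0.015]
[0.524, 0.005, -0.394, 0.0, 0.0, 0.015]
[0.524, -0.007, -0.394, 0.0, 0.0, 0.015]
[0.523, -0.019, -0.394, 0.0, 0.0, 0.015]
[0.523, -0.031, -0.394, 0.0, 0.0, 0.015]
[0.522, -0.043, -0.394, 0.0, 0.0, 0.015]
```

step_arm --increments '[[[0.3,0.49,0.18,-0.8,0,0,0.015],[0.3,0.5,0.17,-0.8,0,0,0.015],[0.3,0.5,0.16,-0.8,0,0,0.015],[0.3,0.5,0.15,-0.8,0,0,0.015],[0.3,0.5,0.14,-0.8,0,0,0.015],[0.3,0.51,0.13,-0.8,0,0,0.015],[0.3,0.51,0.11,-0.8,0,0,0.015],[0.3,0.51,0.1,-0.8,0,0,0.015],[0.3,0.52,0.09,-0.8,0,0,0.015],[0.3,0.52,0.08,-0.8,0,0,0.015]]]'

```text
clock: 6.87
tcp_pos: [0.4372, 0.1188, 0.162]
ee_rot: [0.643, 0.766, -0.001, -0.001]
wrist_force: [0.2, 0.4, -1.9]
finger_gap: 0.0593
gripper_force: 65.1
```

step_arm --increments '[[[0.3,0.58,0.07,0,0,0,0.015],[0.3,0.58,0.06,0,0,0,0.015],[0.3,0.58,0.05,0,0,0,0.015],[0.3,0.58,0.04,0,0,0,0.015],[0.3,0.58,0.02,0,0,0,0.015],[0.3,0.58,0.01,0,0,0,0.015],[0.3,0.58,0,0,0,0,0.02],[0.3,0.58,-0.02,0,0,0,0.02],[0.3,0.58,-0.03,0,0,0,0.02],[0.3,0,0,0,0,0,0]]]'

```text
clock: 7.7
tcp_pos: [0.433, 0.224, 0.1612]
ee_rot: [0.728, 0.686, -0.001, -0.001]
wrist_force: [-0.8, 0.0, -2.2]
finger_gap: 0.0595
gripper_force: 65.2
```

```bash
python3 - <<'E'
from h import *
c=calibration("wrist"); state(); f=grab_frame("wrist"); cv2.imwrite("pics/w3.png",f[...,::-1]); np.save("pics/w3.npy",c,allow_pickle=True)
plan([.4327,.2228,.16],-2.9,1)
E
```

```text
t 7.7 tcp [0.433  0.224  0.1612] head -3.45 gap 0.05949414704673682 F [-0.8  0.  -2.2] g 65.16940712928772
[-0.017, -0.025, 0.065, -0.001, 0.0, -0.005]
```

View pics/w3.png

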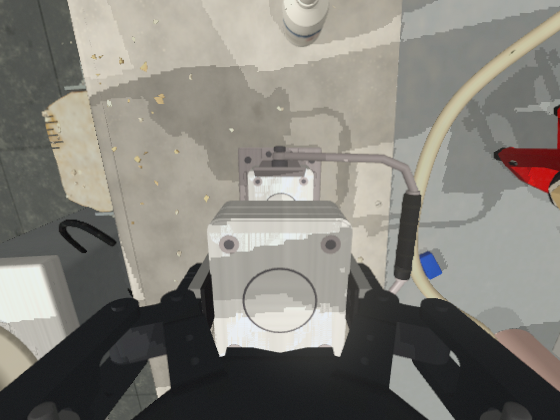

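The held flask_2 fills the lower middle of the view, with dots at (229,244) and (331,243) and its ring at (279,300). The carrier sits straight behind it, with flask_1's top dots at (257,181) and (303,182).

```bash
python3 - <<'E'
from h import *
c=np.load("pics/w3.npy",allow_pickle=True).item()
h=onplane(c,[[229,244],[331,243],[279.5,300]],.1612+.0314)[:,:2]*1000; print("held",h.round(1))
m=(h[0]+h[1])/2; a=np.radians(-3.45); print(np.degrees(np.arctan2(*(h[1]-h[0])[::-1])), (m-27*np.array([-np.sin(a),np.cos(a)])).round(1))
f=onplane(c,[[257,181],[303,182]],.042)[:,:2]*1000; print("f1 dots",f.round(1),f.mean(0)-27*np.array([.05,.9985]))
for pz,z in ((.177,.109),):
    g=onplane(c,[[411,195],[403,278]],z)[:,:2]*1000; print(g, g.mean(0))
E
```

```text
held [[413.1 251.9]
 [454.7 249.9]
 [432.2 224.6]]
-2.7286857055913654 [432.3 223.9]
f1 dots [[413.  250.6]
 [454.6 247.3]] [432.48251093 221.99897165]
[[523.44741813 246.63818178]
 [521.87970946 183.20229069]] [522.6635638  214.92023624]
```

step_arm --increments '[[[0.3,-0.07,0,0.4,0,0,-0.005],[0.3,0,0,0.5,0,0,0],[0.3,0,0,0.5,0,0,0],[0.3,0,0,0.5,0,0,0],[0.3,0,0,0.5,0,0,0],[0.3,0,0,0.5,0,0,0],[0.3,0,0,0.5,0,0,0],[0.3,0,0,0.5,0,0,0],[0.3,0,0,0.5,0,0,0],[0.3,0,0,0,0,0,0]]]'

```text
clock: 8.58
tcp_pos: [0.4323, 0.221, 0.0718]
ee_rot: [0.726, 0.688, -0.002, -0.001]
wrist_force: [-0.7, -0.4, -2.2]
finger_gap: 0.0588
gripper_force: 65.2
```

```bash
python3 - <<'E'
from h import *
state(); f=grab_frame("scene"); cv2.imwrite("pics/s3.png",cv2.resize(f[190:310,150:310],None,fx=4,fy=4,interpolation=cv2.INTER_CUBIC)[...,::-1])
plan([.4327,.2226,.043],-2.9,1)
E
```

```text
t 8.58 tcp [0.4323 0.221  0.0718] head -3.05 gap 0.058840726763422495 F [-0.7 -0.4 -2.2] g 65.17603397369385
[0.068, -0.014, 1.496, -0.002, 0.0, -0.002]
```

step_arm --increments '[[[0.3,0.06,0.03,0.3,0,0,0],[0.3,0,0,0.3,0,0,0],[0.3,0,0,0.25,0,0,0],[0.3,0,0,0.2,0,0,0],[0.3,0,0,0.15,0,0,0],[0.3,0,0,0.1,0,0,0],[0.3,0,0,0,0,0,0],[0.3,0,0,0,0,0,0],[0.3,0,0,0,0,0,0],[0.3,0,0,0,0,0,0]]]'

```text
clock: 9.47
tcp_pos: [0.4349, 0.2227, 0.0486]
ee_rot: [0.726, 0.688, 0.0, 0.0]
wrist_force: [0.2, -0.1, -0.6]
finger_gap: 0.0591
gripper_force: 65.2
```

```bash
python3 - <<'E'
from h import *
state(); plan([.4327,.2226,.043],-2.9,1)
E
```

```text
t 9.47 tcp [0.4349 0.2227 0.0486] head -3.05 gap 0.05912500925328716 F [ 0.2 -0.1 -0.6] g 65.1755440235138
[-0.011, -0.111, 0.279, 0.0, -0.0, -0.002]
```

step_arm --increments '[[[0.3,0,-0.08,0.1,0,0,0],[0.3,0,0,0.1,0,0,0],[0.3,0,0,0,0,0,0],[0.3,0,0,0,0,0,0],[0.3,0,0,0,0,0,0],[0.3,0,0,0,0,0,0],[0.3,0,0,0,0,0,0],[0.3,0,0,0,0,0,0],[0.3,0,0,0,0,0,0],[0.3,0,0,0,0,0,0]]]'

```text
clock: 10.3
tcp_pos: [0.4331, 0.2227, 0.0443]
ee_rot: [0.726, 0.688, 0.0, 0.0]
wrist_force: [-0.3, 0.8, -1.4]
finger_gap: 0.0591
gripper_force: 65.2
```

```bash
python3 - <<'E'
from h import *
state(); plan([.4327,.2226,.043],-2.9,1)
f=grab_frame("scene"); cv2.imwrite("pics/s4.png",cv2.resize(f[190:310,150:310],None,fx=4,fy=4,interpolation=cv2.INTER_CUBIC)[...,::-1])
E
```

```text
t 10.3 tcp [0.4331 0.2227 0.0443] head -3.05 gap 0.059056643146851495 F [-0.3  0.8 -1.4] g 65.17564058303833
[-0.007, -0.022, 0.067, 0.0, -0.0, -0.002]
```

View pics/s4.png

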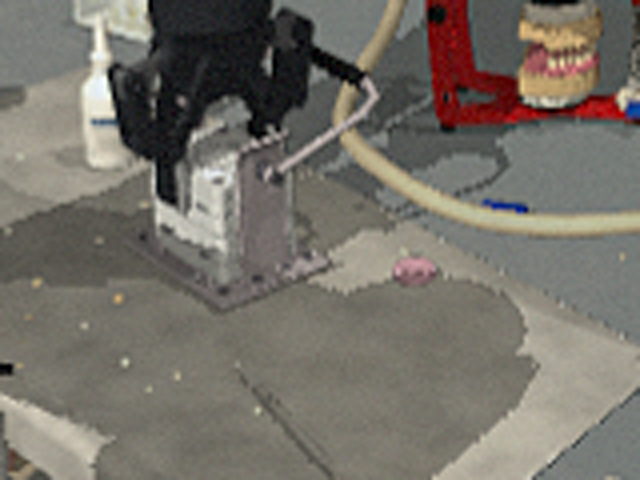

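flask_2 is between the straps directly over flask_1, the bail is undisturbed on the far side, and nothing else has moved. I'll lower the last bit, then release.

step_arm --increments '[[[0.3,0,0,0.07,0,0,0],[0.3,0,0,0.02,0,0,0],[0.3,0,0,0,0,0,0],[0.3,0,0,0,0,0,0],[0.3,0,0,0,0,0,0],[0.8,0,0,0,0,0,0],[0.9,0,0,0,0,0,0],[1,0,0,0,0,0,0],[1,0,0,0,0,0,0],[1,0,0,0,0,0,0]]]'

```text
clock: 11.18
tcp_pos: [0.4331, 0.2227, 0.0425]
ee_rot: [0.726, 0.688, 0.0, 0.0]
wrist_force: [0.4, 0.2, -0.0]
finger_gap: 0.0857
gripper_force: 0.0
```

step_arm --increments '[[[1,0,0,-0.5,0,0,0],[1,0,0,-0.9,0,0,0],[1,0,0,-1,0,0,0],[1,0,0,-1,0,0,0],[1,0,0,-1,0,0,0],[1,0,0,-1,0,0,0],[1,0,0,-1,0,0,0],[1,0.35,0,-1,0,0,0],[1,0.1,0,-1,0,0,0],[1,0,0,-1,0,0,0]]]'

```text
clock: 12.02
tcp_pos: [0.4334, 0.232, 0.2324]
ee_rot: [0.726, 0.688, 0.0, 0.0]
wrist_force: [0.6, -0.3, -0.5]
finger_gap: 0.0854
gripper_force: 0.0
```

step_arm --increments '[[[1,0,0,0,0,0,0],[1,0,0,0,0,0,0],[1,0,0,0,0,0,0],[1,0,0,0,0,0,0],[1,0,0,0,0,0,0],[1,0,0,0,0,0,0],[1,0,0,0,0,0,0],[1,0,0,0,0,0,0],[1,0,0,0,0,0,0],[1,0,0,0,0,0,0]]]'

```text
clock: 12.85
tcp_pos: [0.4336, 0.2317, 0.2304]
ee_rot: [0.726, 0.688, -0.0, -0.0]
wrist_force: [-0.0, -0.3, -0.1]
finger_gap: 0.086
gripper_force: 0.0
```

```bash
python3 - <<'E'
from h import *
c=calibration("wrist"); state(); f=grab_frame("wrist"); cv2.imwrite("pics/w4.png",f[...,::-1]); np.save("pics/w4.npy",c,allow_pickle=True)
p=proj(c,[[.4327,.2226,.074]])[0]; print(p)
a=cv2.resize(f[130:280,235:405],None,fx=4,fy=4,interpolation=cv2.INTER_CUBIC); cv2.imwrite("pics/w4c.png",a[...,::-1])
E
```

```text
t 12.85 tcp [0.4336 0.2317 0.2304] head -3.05 gap 0.08601842968531169 F [-0.  -0.3 -0.1] g 0.0
[279.94898324 206.84481944]
```

View pics/w4c.png

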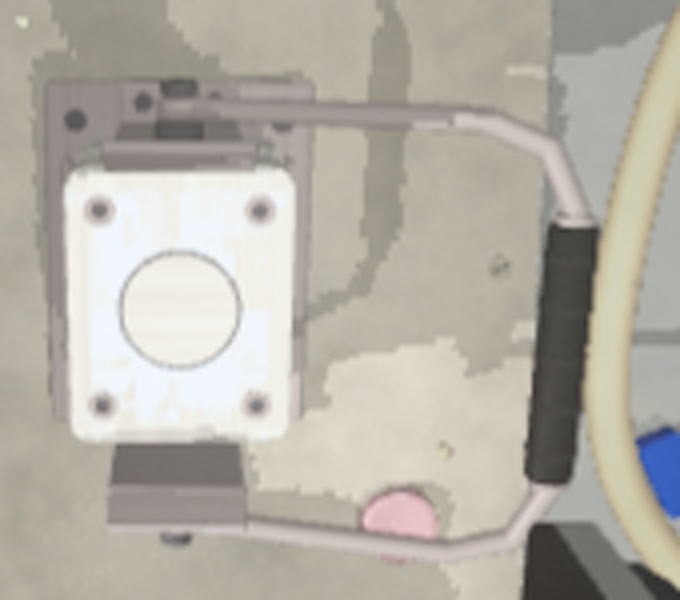

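flask_2 is seated on flask_1, with dots at (98,210), (261,210), (256,405) and (102,405) and its ring at (180,310). The bosses are at (178,88) and (176,538), and the grip runs from (577,228) to (549,483).

```bash
python3 - <<'E'
from h import *
c=np.load("pics/w4.npy",allow_pickle=True).item()
dots(c,[[98,210],[261,210],[256,405],[102,405]],[180,310],4,[235,130],.074)
P=lambda p,z: onplane(c,np.array(p,float)/4+[234.6,129.6],z)[:,:2]*1000
for p,z in (([[178,88],[176,538]],.084),([[577,228],[549,483]],.109),([[46,82],[311,82],[52,415]],.010),([[109,523],[246,525]],.106),([[105,148],[253,148]],.106)):
    q=P(p,z); print(q.round(1).tolist(),q.mean(0).round(1))
plan([.460,-.229,.23],21,24)
E
```

```text
mean [432.1 222.4] ring [[432.3 222.3]] heads -2.99 -3.12 42.1 53.7
[[434.9, 281.1], [428.0, 160.8]] [431.4 220.9]
[[525.1, 246.7], [521.0, 183.2]] [523.1 215. ]
[[394.3, 279.1], [475.2, 274.9], [387.2, 170.9]] [418.9 241.6]
[[412.1, 176.7], [446.4, 174.4]] [429.2 175.6]
[[417.6, 270.3], [451.4, 268.5]] [434.5 269.4]
[-0.956, 0.106, 0.001, 0.0, 0.0, -0.011]
[-0.957, 0.089, 0.001, 0.0, 0.0, -0.011]
[-0.959, 0.072, 0.001, 0.0, 0.0, -0.011]
[-0.96, 0.056, 0.001, 0.0, 0.0, -0.011]
[-0.961, 0.039, 0.001, 0.0, 0.0, -0.011]
[-0.961, 0.022, 0.001, 0.0, 0.0, -0.011]
[-0.961, 0.005, 0.001, 0.0, 0.0, -0.011]
[-0.961, -0.012, 0.001, 0.0, 0.0, -0.011]
[-0.961, -0.028, 0.001, 0.0, 0.0, -0.011]
[-0.96, -0.045, 0.001, 0.0, 0.0, -0.011]
[-0.959, -0.062, 0.001, 0.0, 0.0, -0.011]
[-0.958, -0.079, 0.001, 0.0, 0.0, -0.011]
[-0.957, -0.095, 0.001, 0.0, 0.0, -0.011]
[-0.955, -0.112, 0.001, 0.0, 0.0, -0.011]
[-0.953, -0.129, 0.001, 0.0, 0.0, -0.011]
[-0.95, -0.145, 0.001, 0.0, 0.0, -0.011]
[-0.948, -0.162, 0.001, 0.0, 0.0, -0.011]
[-0.945, -0.179, 0.001, 0.0, 0.0, -0.011]
[-0.941, -0.195, 0.001, 0.0, 0.0, -0.011]
[-0.938, -0.212, 0.001, 0.0, 0.0, -0.011]
[-0.934, -0.228, 0.001, 0.0, 0.0, -0.011]
[-0.93, -0.244, 0.001, 0.0, 0.0, -0.011]
[-0.925, -0.26, 0.001, 0.0, 0.0, -0.011]
[-0.921, -0.277, 0.001, 0.0, 0.0, -0.011]
```

step_arm --increments '[[[1,-0.96,0.11,0,0,0,-0.011],[1,-0.96,0.09,0,0,0,-0.011],[1,-0.96,0.07,0,0,0,-0.011],[1,-0.96,0.06,0,0,0,-0.011],[1,-0.96,0.04,0,0,0,-0.011],[1,-0.96,0.02,0,0,0,-0.011],[1,-0.96,0,0,0,0,-0.011],[1,-0.96,-0.01,0,0,0,-0.011],[1,-0.96,-0.03,0,0,0,-0.011],[1,-0.96,-0.04,0,0,0,-0.011]]]'

```text
clock: 13.73
tcp_pos: [0.4445, 0.0387, 0.2306]
ee_rot: [0.663, 0.748, 0.0, 0.0]
wrist_force: [-0.1, 0.6, -0.5]
finger_gap: 0.0852
gripper_force: 0.0
```

step_arm --increments '[[[1,-0.96,-0.06,0,0,0,-0.011],[1,-0.96,-0.08,0,0,0,-0.011],[1,-0.96,-0.1,0,0,0,-0.011],[1,-0.96,-0.11,0,0,0,-0.011],[1,-0.95,-0.13,0,0,0,-0.011],[1,-0.95,-0.15,0,0,0,-0.011],[1,-0.95,-0.16,0,0,0,-0.011],[1,-0.94,-0.18,0,0,0,-0.011],[1,-0.94,-0.2,0,0,0,-0.011],[1,-0.94,-0.21,0,0,0,-0.011]]]'

```text
clock: 14.57
tcp_pos: [0.4547, -0.1535, 0.2306]
ee_rot: [0.596, 0.803, 0.0, 0.0]
wrist_force: [-0.1, -0.1, 1.3]
finger_gap: 0.085
gripper_force: 0.0
```

step_arm --increments '[[[1,-0.93,-0.23,0,0,0,-0.011],[1,-0.93,-0.24,0,0,0,-0.011],[1,-0.92,-0.26,0,0,0,-0.011],[1,-0.92,-0.28,0,0,0,-0.011],[1,0,0,0,0,0,0],[1,0,0,0,0,0,0],[1,0,0,0,0,0,0],[1,0,0,0,0,0,0],[1,0,0,0,0,0,0],[1,0,0,0,0,0,0]]]'

```text
clock: 15.4
tcp_pos: [0.4588, -0.2284, 0.2306]
ee_rot: [0.568, 0.823, 0.0, 0.0]
wrist_force: [-0.3, 0.2, 0.0]
finger_gap: 0.0855
gripper_force: 0.0
```

```bash
python3 - <<'E'
from h import *
c=calibration("wrist"); state(); f=grab_frame("wrist"); cv2.imwrite("pics/w5.png",f[...,::-1]); np.save("pics/w5.npy",c,allow_pickle=True)
p=proj(c,[[.463,-.2385,.032]])[0]; print(p)
for th in (185,200,215): print(flask(f,c,p,.032,50,th))
x,y=p.astype(int)
g=cv2.cvtColor(f[y-50:y+50,x-50:x+50],cv2.COLOR_RGB2GRAY)
big=cv2.resize(g,None,fx=4,fy=4,interpolation=cv2.INTER_CUBIC)
# dark round dots inside the white top
top=(big>150).astype(np.uint8); hull=np.zeros_like(top)
cs,_=cv2.findContours(top,cv2.RETR_EXTERNAL,cv2.CHAIN_APPROX_NONE); k=max(cs,key=cv2.contourArea); cv2.drawContours(hull,[cv2.convexHull(k)],-1,1,-1)
d=((big<150)&(hull>0)).astype(np.uint8); n,_,st,ce=cv2.connectedComponentsWithStats(d)
for i in range(1,n):
    if 50<st[i,4]<2500: print(st[i],(ce[i]).round(1), onplane(c,ce[i]/4+[x-50-.375,y-50-.375],.032)[0].round(4))
E
```

```text
t 15.4 tcp [ 0.4588 -0.2284  0.2306] head 20.76 gap 0.08545943711941284 F [-0.3  0.2  0. ] g 0.0
[280.07510788 199.3210398 ]
(array([ 462.6, -238. ]), 60.3, 76.9, 20.32)
(array([ 462.7, -238. ]), 59.6, 74.3, 20.82)
(array([ 462.7, -238. ]), 58.8, 74.3, 20.82)
[125 107  12  12 100] [130.5 112.2] [ 0.4336 -0.2203  0.032 ]
[268 108  11  10  98] [273.1 112.5] [ 0.4729 -0.2055  0.032 ]
[128 282  11  10  90] [132.8 286.3] [ 0.4526 -0.2707  0.032 ]
[264 282  11  10  83] [269.1 286.3] [ 0.4918 -0.2558  0.032 ]
```

step_arm --increments '[[[1,-0.2,0.01,0.95,0,0,0],[1,-0.2,0,0.95,0,0,0],[1,-0.12,0,0.95,0,0,0],[1,0,0,0.95,0,0,0],[1,0,0,0.95,0,0,0],[1,0,0,0.95,0,0,0],[1,0,0,0.95,0,0,0],[1,0,0,0.95,0,0,0],[1,0,0,0.95,0,0,0],[1,0,0,0.8,0,0,0]]]'

```text
clock: 16.28
tcp_pos: [0.4623, -0.2382, 0.0423]
ee_rot: [0.568, 0.823, 0.0, -0.0]
wrist_force: [-0.5, -0.2, -0.0]
finger_gap: 0.0854
gripper_force: 0.0
```

step_arm --increments '[[[1,0,0,0.5,0,0,0],[1,0,0,0.5,0,0,0],[1,0,0,0.5,0,0,0],[1,0,0,0.3,0,0,0],[1,0,0,0.2,0,0,0],[1,0,0,0,0,0,0],[1,0,0,0,0,0,0],[1,0,0,0,0,0,0],[1,0,0,0,0,0,0],[1,0,0,0,0,0,0]]]'

```text
clock: 17.12
tcp_pos: [0.4629, -0.2391, 0.004]
ee_rot: [0.569, 0.823, -0.0, 0.001]
wrist_force: [-0.1, 0.0, 0.2]
finger_gap: 0.0852
gripper_force: 0.0
```

```bash
python3 -c "from h import *; state(); plan([.4627,-.2380,.001],20.7,1)"
```

```text
t 17.12 tcp [ 0.4629 -0.2391  0.004 ] head 20.71 gap 0.08523279840565982 F [-0.1  0.   0.2] g 0.0
[0.054, 0.01, 0.151, 0.0, 0.001, 0.0]
```

step_arm --increments '[[[1,0.04,0,0.13,0,0,0],[0.6,0,0,0,0,0,0],[0.3,0,0,0,0,0,0],[0.3,0,0,0,0,0,0],[0.3,0,0,0,0,0,0],[0.3,0,0,0,0,0,0],[0.3,0,0,0,0,0,0],[0.3,0,0,0,0,0,0],[0.3,0,0,0,0,0,0],[0.3,0,0,0,0,0,0]]]' --force 60

```text
clock: 17.95
tcp_pos: [0.4625, -0.2382, 0.0012]
ee_rot: [0.568, 0.823, -0.0, 0.0]
wrist_force: [0.2, -0.4, 2.8]
finger_gap: 0.0588
gripper_force: 65.9
```

```bash
python3 -c "from h import *; state(); plan([.4324,.2224,.19],-3,26)"
```

```text
t 17.95 tcp [ 0.4625 -0.2382  0.0012] head 20.71 gap 0.05884509288598306 F [ 0.2 -0.4  2.8] g 65.89721918106079
[0.849, 0.259, -0.364, 0.0, 0.0, 0.01]
[0.853, 0.246, -0.364, 0.0, 0.0, 0.01]
[0.857, 0.232, -0.364, 0.0, 0.0, 0.01]
[0.86, 0.218, -0.364, 0.0, 0.0, 0.01]
[0.864, 0.205, -0.364, 0.0, 0.0, 0.01]
[0.867, 0.191, -0.363, 0.0, 0.0, 0.01]
[0.87, 0.177, -0.363, 0.0, 0.0, 0.01]
[0.872, 0.163, -0.363, 0.0, 0.0, 0.01]
[0.875, 0.149, -0.363, 0.0, 0.0, 0.01]
[0.877, 0.135, -0.363, 0.0, 0.0, 0.01]
[0.879, 0.121, -0.363, 0.0, 0.0, 0.01]
[0.881, 0.107, -0.363, 0.0, 0.0, 0.01]
[0.883, 0.093, -0.363, 0.0, 0.0, 0.01]
[0.884, 0.079, -0.363, 0.0, 0.0, 0.01]
[0.885, 0.065, -0.363, 0.0, 0.0, 0.01]
[0.886, 0.051, -0.363, 0.0, 0.0, 0.01]
[0.887, 0.037, -0.363, 0.0, 0.0, 0.01]
[0.887, 0.023, -0.363, 0.0, 0.0, 0.01]
[0.888, 0.009, -0.363, 0.0, 0.0, 0.01]
[0.888, -0.006, -0.363, 0.0, 0.0, 0.01]
[0.887, -0.02, -0.363, 0.0, 0.0, 0.01]
[0.887, -0.034, -0.363, 0.0, 0.0, 0.01]
[0.886, -0.048, -0.363, 0.0, 0.0, 0.01]
[0.886, -0.062, -0.363, 0.0, 0.0, 0.01]
[0.884, -0.076, -0.363, 0.0, 0.0, 0.01]
[0.883, -0.09, -0.363, 0.0, 0.0, 0.01]
```

step_arm --increments '[[[0.3,0.85,0.26,-0.94,0,0,0.01],[0.3,0.85,0.25,-0.94,0,0,0.01],[0.3,0.86,0.23,-0.94,0,0,0.01],[0.3,0.86,0.22,-0.94,0,0,0.01],[0.3,0.86,0.2,-0.94,0,0,0.01],[0.3,0.87,0.19,-0.94,0,0,0.01],[0.3,0.87,0.18,-0.94,0,0,0.01],[0.3,0.87,0.16,-0.94,0,0,0.01],[0.3,0.88,0.15,-0.94,0,0,0.01],[0.3,0.88,0.14,-0.94,0,0,0.01]]]'

```text
clock: 18.78
tcp_pos: [0.4496, -0.0596, 0.1889]
ee_rot: [0.632, 0.775, -0.0, -0.001]
wrist_force: [0.5, 1.3, -1.9]
finger_gap: 0.0592
gripper_force: 65.4
```

step_arm --increments '[[[0.3,0.88,0.12,0,0,0,0.01],[0.3,0.88,0.11,0,0,0,0.01],[0.3,0.88,0.09,0,0,0,0.01],[0.3,0.88,0.08,0,0,0,0.01],[0.3,0.89,0.07,0,0,0,0.01],[0.3,0.89,0.05,0,0,0,0.01],[0.3,0.89,0.04,0,0,0,0.01],[0.3,0.89,0.02,0,0,0,0.01],[0.3,0.89,0.01,0,0,0,0.01],[0.3,0.89,-0.01,0,0,0,0.01]]]'

```text
clock: 19.62
tcp_pos: [0.4375, 0.1174, 0.1879]
ee_rot: [0.69, 0.723, -0.001, -0.001]
wrist_force: [0.0, 0.9, -1.4]
finger_gap: 0.0591
gripper_force: 65.5
```

step_arm --increments '[[[0.3,0.89,-0.02,0,0,0,0.01],[0.3,0.89,-0.03,0,0,0,0.01],[0.3,0.89,-0.05,0,0,0,0.01],[0.3,0.89,-0.06,0,0,0,0.01],[0.3,0.88,-0.08,0,0,0,0.01],[0.3,0.88,-0.09,0,0,0,0.01],[0.3,0,0,0,0,0,0],[0.3,0,0,0,0,0,0],[0.3,0,0,0,0,0,0],[0.3,0,0,0,0,0,0]]]'

```text
clock: 20.45
tcp_pos: [0.4309, 0.2222, 0.1885]
ee_rot: [0.724, 0.69, -0.0, -0.0]
wrist_force: [0.6, 1.2, -1.4]
finger_gap: 0.0592
gripper_force: 65.5
```

```bash
cat >> h.py <<'E'
def held(c,f,z):
    "dots of the held flask's far edge and its mean"
    g=cv2.resize(cv2.cvtColor(f[215:280,200:360],cv2.COLOR_RGB2GRAY),None,fx=4,fy=4,interpolation=cv2.INTER_CUBIC)
    b=cv2.morphologyEx(g,cv2.MORPH_BLACKHAT,cv2.getStructuringElement(2,(61,61))); n,_,st,ce=cv2.connectedComponentsWithStats((b>60).astype(np.uint8))
    for i in range(1,n):
        if 200<st[i,4]<4000: print(st[i].tolist(),(ce[i]/4+[199.6,214.6]).round(1),(onplane(c,ce[i]/4+[199.625,214.625],z)[0]*1000).round(1))
E
python3 - <<'E'
from h import *
c=np.load("pics/w3.npy",allow_pickle=True).item(); held(c,cv2.imread("pics/w3.png")[...,::-1].copy(),.1612+.0314); print()
c=calibration("wrist"); state(); z=telemetry.get_obs()["tcp_pos"][2]; f=grab_frame("wrist"); cv2.imwrite("pics/w6.png",f[...,::-1])
held(c,f,z+.0308); plan([.4324,.2224,.19],-3.05,1)
E
```

```text
[97, 101, 38, 35, 1082] [228.5 244.3] [412.9 251.8 192.6]
[15, 159, 20, 37, 380] [206.3 259.4] [403.  245.5 192.6]
[205, 212, 229, 48, 1509] [278.4 272.3] [432.5 237.9 192.6]
[21, 229, 23, 31, 415] [208.  276.7] [402.7 237.5 192.6]

t 20.45 tcp [0.4309 0.2222 0.1885] head -2.73 gap 0.05917305122493583 F [ 0.6  1.2 -1.4] g 65.46111345291138
[106, 0, 294, 13, 3488] [262.7 216. ] [425.  260.9 219.3]
[544, 0, 40, 18, 394] [340.2 216.3] [455.9 259.4 219.3]
[97, 101, 38, 35, 1065] [228.6 244.3] [410.3 249.4 219.3]
[14, 157, 22, 41, 451] [206.5 259.4] [400.4 243.1 219.3]
[205, 212, 229, 48, 1487] [278.9 272.2] [430.3 235.8 219.3]
[21, 226, 25, 34, 466] [208.3 276.6] [400.2 235.1 219.3]
[0.014, 0.07, -0.067, -0.0, 0.0, 0.003]
```

step_arm --increments '[[[0.3,0.03,0.1,0.3,0,0,0.003],[0.3,0,0,0.5,0,0,0],[0.3,0,0,0.5,0,0,0],[0.3,0,0,0.5,0,0,0],[0.3,0,0,0.5,0,0,0],[0.3,0,0,0.5,0,0,0],[0.3,0,0,0.4,0,0,0],[0.3,0,0,0.3,0,0,0],[0.3,0,0,0,0,0,0],[0.3,0,0,0,0,0,0]]]'

```text
clock: 21.33
tcp_pos: [0.4329, 0.2235, 0.1187]
ee_rot: [0.725, 0.689, -0.0, -0.0]
wrist_force: [0.4, 1.1, -1.6]
finger_gap: 0.0588
gripper_force: 65.5
```

```bash
python3 -c "from h import *; state(); plan([.4330,.2228,.0752],-3.05,1)"
```

```text
t 21.33 tcp [0.4329 0.2235 0.1187] head -2.96 gap 0.05881793387381561 F [ 0.4  1.1 -1.6] g 65.46969294548035
[-0.033, 0.006, 2.173, -0.0, 0.0, 0.001]
```

step_arm --increments '[[[0.3,-0.03,0,0.3,0,0,0],[0.3,0,0,0.3,0,0,0],[0.3,0,0,0.3,0,0,0],[0.3,0,0,0.3,0,0,0],[0.3,0,0,0.3,0,0,0],[0.3,0,0,0.3,0,0,0],[0.3,0,0,0.2,0,0,0],[0.3,0,0,0,0,0,0],[0.3,0,0,0,0,0,0],[0.3,0,0,0,0,0,0]]]'

```text
clock: 22.17
tcp_pos: [0.4333, 0.223, 0.0791]
ee_rot: [0.725, 0.689, 0.0, 0.0]
wrist_force: [-1.0, -0.7, -2.0]
finger_gap: 0.059
gripper_force: 65.5
```

```bash
python3 -c "from h import *; state(); plan([.4330,.2228,.0752],-3.05,1)"
```

```text
t 22.17 tcp [0.4333 0.223  0.0791] head -2.96 gap 0.05902806897427315 F [-1.  -0.7 -2. ] g 65.46788692474365
[-0.009, -0.012, 0.197, 0.0, -0.0, 0.001]
```

step_arm --increments '[[[0.3,0,0,0.1,0,0,0],[0.3,0,0,0.06,0,0,0],[0.3,0,0,0.03,0,0,0],[0.3,0,0,0,0,0,0],[0.3,0,0,0,0,0,0],[0.3,0,0,0,0,0,0],[0.8,0,0,0,0,0,0],[0.9,0,0,0,0,0,0],[1,0,0,0,0,0,0],[1,0,0,0,0,0,0]]]'

```text
clock: 23.0
tcp_pos: [0.4332, 0.2229, 0.0753]
ee_rot: [0.725, 0.689, 0.0, 0.0]
wrist_force: [-0.6, -0.7, 0.4]
finger_gap: 0.0853
gripper_force: 0.0
```

step_arm --increments '[[[1,0,0,-0.3,0,0,0],[1,0,0,-0.9,0,0,0],[1,0,0,-1,0,0,0],[1,0,0,-1,0,0,0],[1,0,0,-1,0,0,0],[1,0,0,-1,0,0,0],[1,0.3,0,-1,0,0,0],[1,0.2,0,-1,0,0,0],[1,0,0,-1,0,0,0],[1,0,0,-0.5,0,0,0]]]'

```text
clock: 23.83
tcp_pos: [0.4346, 0.2333, 0.2524]
ee_rot: [0.725, 0.689, 0.002, 0.001]
wrist_force: [-0.3, 0.4, -0.3]
finger_gap: 0.0855
gripper_force: 0.0
```

step_arm --increments '[[[1,0,0,0,0,0,0],[1,0,0,0,0,0,0],[1,0,0,0,0,0,0],[1,0,0,0,0,0,0],[1,0,0,0,0,0,0],[1,0,0,0,0,0,0],[1,0,0,0,0,0,0],[1,0,0,0,0,0,0],[1,0,0,0,0,0,0],[1,0,0,0,0,0,0]]]'

```text
clock: 24.67
tcp_pos: [0.4335, 0.2329, 0.2491]
ee_rot: [0.725, 0.689, -0.0, -0.0]
wrist_force: [-0.5, -0.3, 0.4]
finger_gap: 0.0855
gripper_force: 0.0
```

```bash
python3 - <<'E'
from h import *
c=calibration("wrist"); state(); f=grab_frame("wrist"); cv2.imwrite("pics/w7.png",f[...,::-1]); np.save("pics/w7.npy",c,allow_pickle=True)
p=proj(c,[[.4322,.2224,.106]])[0]; print(p); x,y=p.astype(int)
for th in (200,215,230): print(flask(f,c,p,.106,60,th))
big=cv2.resize(cv2.cvtColor(f[y-50:y+50,x-50:x+50],cv2.COLOR_RGB2GRAY),None,fx=4,fy=4,interpolation=cv2.INTER_CUBIC)
b=cv2.morphologyEx(big,cv2.MORPH_BLACKHAT,cv2.getStructuringElement(2,(51,51)))
n,_,st,ce=cv2.connectedComponentsWithStats((b>60).astype(np.uint8))
for i in range(1,n):
    if 100<st[i,4]<2500: print(st[i].tolist(),(ce[i]).round(1), (onplane(c,ce[i]/4+[x-50-.375,y-50-.375],.106)[0]*1000).round(1))
# black grip
g=f.max(2); m=np.zeros_like(g); m[140:300,330:430]=1; d=((g<75)&(m>0)).astype(np.uint8)
cs,_=cv2.findContours(d,cv2.RETR_EXTERNAL,cv2.CHAIN_APPROX_NONE)
for k in cs:
    if cv2.contourArea(k)>200: X=onplane(c,k[:,0,:],.109)[:,:2]*1000; print("grip?",cv2.boundingRect(k),cv2.minAreaRect(X.astype(np.float32)))
E
```

```text
t 24.67 tcp [0.4335 0.2329 0.2491] head -2.96 gap 0.08550223778660873 F [-0.5 -0.3  0.4] g 0.0
[279.56231361 211.64268481]
(array([447.9, 217.5]), 83.4, 91.8, 87.01)
(array([432.2, 222.3]), 59.3, 73.3, -2.89)
(array([432.1, 222.9]), 58.6, 72.1, -2.89)
[179, 0, 49, 11, 503] [203.    4.8] [434.5 272.8 106. ]
[110, 90, 19, 21, 322] [119.  100.6] [412.5 250.2 106. ]
[278, 90, 20, 21, 307] [287.1 100.7] [454.3 248.1 106. ]
[115, 294, 18, 20, 277] [123.1 303.4] [409.8 196.4 106. ]
[274, 294, 18, 19, 250] [282.5 303.5] [451.4 194.3 106. ]
[196, 384, 19, 10, 147] [205.7 388.9] [430.1 170.9 106. ]
grip? (365, 261, 35, 39) ((531.2486572265625, 132.30307006835938), (30.171634674072266, 59.704837799072266), 33.9235725402832)
grip? (363, 184, 15, 61) ((522.670166015625, 215.23387145996094), (63.54802322387695, 11.449902534484863), 86.91209411621094)
```

```bash
python3 -c "from h import *; state(); plan([.5230,.2163,.15],-3.05,8)"
```

```text
t 24.72 tcp [0.4335 0.2329 0.2491] head -2.96 gap 0.08505497124059 F [-0.2  0.2 -0.9] g 0.0
[-0.075, 0.564, 0.62, 0.0, 0.0, 0.0]
[-0.075, 0.564, 0.62, 0.0, 0.0, 0.0]
[-0.074, 0.564, 0.62, 0.0, 0.0, 0.0]
[-0.074, 0.564, 0.62, 0.0, 0.0, 0.0]
[-0.074, 0.564, 0.62, 0.0, 0.0, 0.0]
[-0.074, 0.564, 0.62, 0.0, 0.0, 0.0]
[-0.074, 0.564, 0.62, 0.0, 0.0, 0.0]
[-0.074, 0.564, 0.62, 0.0, 0.0, 0.0]
```

step_arm --increments '[[[0.6,-0.1,0.75,0.3,0,0,0],[0.5,-0.1,0.75,0.5,0,0,0.001],[0.5,-0.1,0.75,0.6,0,0,0],[0.5,-0.1,0.75,0.6,0,0,0],[0.5,-0.1,0.75,0.6,0,0,0],[0.5,-0.1,0.76,0.6,0,0,0],[0.5,0,0,0.6,0,0,0],[0.5,0,0,0.6,0,0,0],[0.5,0,0,0.5,0,0,0],[0.5,0,0,0,0,0,0]]]'

```text
clock: 25.55
tcp_pos: [0.5205, 0.2161, 0.1483]
ee_rot: [0.726, 0.688, -0.002, -0.001]
wrist_force: [-0.1, 0.1, -0.5]
finger_gap: 0.0426
gripper_force: 0.0
```

```bash
python3 - <<'E'
from h import *
c=calibration("wrist"); f=grab_frame("wrist"); cv2.imwrite("pics/w8.png",f[...,::-1]); state(); print(proj(c,[[.523,.2163,.109]]));plan([.5230,.2163,.09],-3.05,8)
E
```

```text
t 25.6 tcp [0.5213 0.2163 0.1497] head -3.02 gap 0.042645558909461985 F [-1.4 -0.5 -0.1] g 0.0
[[284.90262357 239.56371211]]
[0.001, 0.012, 0.373, -0.0, 0.0, 0.0]
[0.001, 0.012, 0.373, -0.0, 0.0, 0.0]
[0.001, 0.012, 0.373, -0.0, 0.0, 0.0]
[0.001, 0.011, 0.373, -0.0, 0.0, 0.0]
[0.001, 0.011, 0.373, -0.0, 0.0, 0.0]
[0.001, 0.011, 0.373, -0.0, 0.0, 0.0]
[0.001, 0.011, 0.373, -0.0, 0.0, 0.0]
[0.001, 0.011, 0.373, -0.0, 0.0, 0.0]
```

View pics/w8.png

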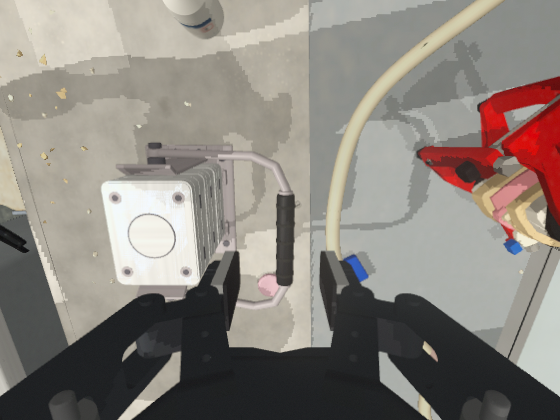

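The grip is at (285,239), exactly where predicted and between the half-open fingers. The three-flask column at left is square and even. I'll descend and pinch.

step_arm --increments '[[[0.5,0,0.07,0.4,0,0,0],[0.5,0,0,0.4,0,0,0],[0.5,0,0,0.4,0,0,0],[0.5,0,0,0.4,0,0,0],[0.5,0,0,0.4,0,0,0],[0.5,0,0,0.4,0,0,0],[0.5,0,0,0.4,0,0,0],[0.5,0,0,0.17,0,0,0],[0.5,0,0,0,0,0,0],[0.5,0,0,0,0,0,0]]]'

```text
clock: 26.43
tcp_pos: [0.5243, 0.2161, 0.0915]
ee_rot: [0.726, 0.688, -0.0, -0.0]
wrist_force: [-0.8, 0.2, -0.9]
finger_gap: 0.0425
gripper_force: 0.0
```

```bash
python3 -c "from h import *; state(); plan([.5230,.2163,.09],-3.05,1)"
```

```text
t 26.43 tcp [0.5243 0.2161 0.0915] head -3.05 gap 0.04250944272996091 F [-0.8  0.2 -0.9] g 0.0
[0.008, -0.068, 0.077, -0.0, 0.0, -0.0]
```

step_arm --increments '[[[0.5,0,-0.06,0.07,0,0,0],[0.5,0,0,0,0,0,0],[0.3,0,0,0,0,0,0],[0.2,0,0,0,0,0,0],[0,0,0,0,0,0,0],[0,0,0,0,0,0,0],[0,0,0,0,0,0,0],[0,0,0,0,0,0,0],[0,0,0,0,0,0,0],[0,0,0,0,0,0,0]]]' --force 80

```text
clock: 27.27
tcp_pos: [0.5237, 0.2162, 0.0907]
ee_rot: [0.726, 0.688, 0.001, 0.0]
wrist_force: [3.2, -0.1, 0.1]
finger_gap: 0.0096
gripper_force: 78.0
```

```bash
python3 - <<'E'
from h import *
state()
n=30; a=np.linspace(1.3,0,n+1); y=np.diff(95*np.sin(a))/20; z=-np.diff(95*np.cos(a))/20
for r in zip(y.round(3),z.round(3)): print(r)
E
```

```text
t 27.27 tcp [0.5237 0.2162 0.0907] head -3.05 gap 0.009578555765055403 F [ 3.2 -0.1  0.1] g 78.04906010627747
(np.float64(-0.059), np.float64(-0.197))
(np.float64(-0.068), np.float64(-0.194))
(np.float64(-0.076), np.float64(-0.191))
(np.float64(-0.084), np.float64(-0.188))
(np.float64(-0.092), np.float64(-0.184))
(np.float64(-0.1), np.float64(-0.18))
(np.float64(-0.108), np.float64(-0.175))
(np.float64(-0.115), np.float64(-0.17))
(np.float64(-0.123), np.float64(-0.165))
(np.float64(-0.13), np.float64(-0.16))
(np.float64(-0.137), np.float64(-0.154))
(np.float64(-0.143), np.float64(-0.148))
(np.float64(-0.149), np.float64(-0.142))
(np.float64(-0.155), np.float64(-0.135))
(np.float64(-0.161), np.float64(-0.128))
(np.float64(-0.167), np.float64(-0.121))
(np.float64(-0.172), np.float64(-0.114))
(np.float64(-0.176), np.float64(-0.106))
(np.float64(-0.181), np.float64(-0.098))
(np.float64(-0.185), np.float64(-0.09))
(np.float64(-0.189), np.float64(-0.082))
(np.float64(-0.192), np.float64(-0.074))
(np.float64(-0.195), np.float64(-0.066))
(np.float64(-0.198), np.float64(-0.057))
(np.float64(-0.2), np.float64(-0.049))
(np.float64(-0.202), np.float64(-0.04))
(np.float64(-0.203), np.float64(-0.031))
(np.float64(-0.205), np.float64(-0.022))
(np.float64(-0.205), np.float64(-0.013))
(np.float64(-0.206), np.float64(-0.004))
```

step_arm --increments '[[[0,0,-0.06,-0.2,0,0,0],[0,0,-0.07,-0.19,0,0,0],[0,0,-0.08,-0.19,0,0,0],[0,0,-0.08,-0.19,0,0,0],[0,0,-0.09,-0.18,0,0,0],[0,0,-0.1,-0.18,0,0,0],[0,0,-0.11,-0.17,0,0,0],[0,0,-0.12,-0.17,0,0,0],[0,0,-0.12,-0.17,0,0,0],[0,0,-0.13,-0.16,0,0,0]]]'

```text
clock: 28.1
tcp_pos: [0.5041, 0.2173, 0.127]
ee_rot: [0.726, 0.688, 0.0, 0.0]
wrist_force: [4.4, 0.4, 2.2]
finger_gap: 0.0096
gripper_force: 78.3
```

```bash
cat >> h.py <<'E'
def bail():
    o=telemetry.get_obs(); t=np.array(o["tcp_pos"]); g=t+[0,0,.0187]
    e=np.array([.9986,-.0532]); u=(g[:2]-[.432,.2225])@e*1000; w=(g[2]-.084)*1000
    print("grip in pivot frame",u.round(1),w.round(1),"r",np.hypot(u,w).round(1),"angle",np.arctan2(u,w).round(3)); state()
E
python3 - <<'E'
from h import *
bail()
f=grab_frame("scene"); cv2.imwrite("pics/s5.png",f[...,::-1])
E
```

```text
grip in pivot frame 72.3 61.7 r 95.1 angle 0.864
t 28.1 tcp [0.5041 0.2173 0.127 ] head -3.05 gap 0.009563051883443922 F [4.4 0.4 2.2] g 78.34603428840637
```

step_arm --increments '[[[0,0,-0.11,-0.16,0,0,0],[0,0,-0.12,-0.16,0,0,0],[0,0,-0.14,-0.15,0,0,0],[0,0,-0.15,-0.14,0,0,0],[0,0,-0.16,-0.13,0,0,0],[0,0,-0.17,-0.12,0,0,0],[0,0,-0.17,-0.11,0,0,0],[0,0,-0.18,-0.11,0,0,0],[0,0,-0.18,-0.1,0,0,0],[0,0,-0.19,-0.09,0,0,0]]]'

```text
clock: 28.98
tcp_pos: [0.4719, 0.2188, 0.1517]
ee_rot: [0.726, 0.688, -0.0, -0.0]
wrist_force: [1.0, 3.4, 0.4]
finger_gap: 0.0095
gripper_force: 78.2
```

```bash
python3 - <<'E'
from h import *
bail()
f=grab_frame("scene"); cv2.imwrite("pics/s6.png",f[...,::-1])
for a,b in (("s4","s6"),("scene0","s5"),("s5","s6")):
    if a=="s4": continue
    A,B=[cv2.cvtColor(cv2.imread(f"pics/{k}.png"),cv2.COLOR_BGR2GRAY)[250:272,180:236].astype(np.float32) for k in (a,b)]
    print(a,b,"base shift px",cv2.phaseCorrelate(A,B,cv2.createHanningWindow(A.shape[::-1],cv2.CV_32F)))
E
```

```text
grip in pivot frame 40.1 86.4 r 95.2 angle 0.434
t 28.98 tcp [0.4719 0.2188 0.1517] head -3.05 gap 0.009477771655180125 F [1.  3.4 0.4] g 78.17232370376587
scene0 s5 base shift px ((0.49618454983952276, 0.39588807064650666), 0.6563520550727844)
s5 s6 base shift px ((0.10500740947327358, 0.12267236375683765), 1.0049750023418003)
```

step_arm --increments '[[[0,0.02,-0.19,-0.08,0,0,0],[0,0.02,-0.19,-0.07,0,0,0],[0,0,-0.19,-0.07,0,0,0],[0,0,-0.2,-0.06,0,0,0],[0,0,-0.2,-0.05,0,0,0],[0,0,-0.2,-0.04,0,0,0],[0,0,-0.2,-0.03,0,0,0],[0,0,-0.2,-0.02,0,0,0],[0,0,-0.21,-0.01,0,0,0],[0,0,-0.2,0,0,0,0]]]'

```text
clock: 29.87
tcp_pos: [0.4326, 0.2217, 0.1602]
ee_rot: [0.726, 0.688, -0.0, -0.0]
wrist_force: [0.1, 0.4, -0.5]
finger_gap: 0.0092
gripper_force: 78.1
```

step_arm --increments '[[[0,0,0,0,0,0,0],[0,0,0,0,0,0,0],[0,0,0,0,0,0,0],[0,0,0,0,0,0,0],[0,0,0,0,0,0,0],[0,0,0,0,0,0,0],[0,0,0,0,0,0,0],[0,0,0,0,0,0,0],[0,0,0,0,0,0,0],[0,0,0,0,0,0,0]]]'

```text
clock: 30.7
tcp_pos: [0.4331, 0.2217, 0.1602]
ee_rot: [0.726, 0.688, -0.0, 0.0]
wrist_force: [0.1, -0.5, 0.2]
finger_gap: 0.0093
gripper_force: 78.0
```

```bash
python3 - <<'E'
from h import *
bail()
f=grab_frame("scene"); cv2.imwrite("pics/s7.png",f[...,::-1])
for a,b in (("s6","s7"),):
    A,B=[cv2.cvtColor(cv2.imread(f"pics/{k}.png"),cv2.COLOR_BGR2GRAY)[250:272,180:236].astype(np.float32) for k in (a,b)]
    print(a,b,"base shift px",cv2.phaseCorrelate(A,B,cv2.createHanningWindow(A.shape[::-1],cv2.CV_32F)))
E
```

```text
grip in pivot frame 1.1 94.9 r 94.9 angle 0.012
t 30.7 tcp [0.4331 0.2217 0.1602] head -3.05 gap 0.009298562747939356 F [ 0.1 -0.5  0.2] g 78.04734706878662
s6 s7 base shift px ((-0.3012310387028734, 0.11642681496811136), 0.990410108367602)
```

step_arm --increments '[[[0,0,0,-0.02,0,0,0],[0,0,0,-0.04,0,0,0],[0,0,0,-0.06,0,0,0],[0,0,0,-0.08,0,0,0],[0,0,0,-0.1,0,0,0],[0,0,0,-0.12,0,0,0],[0,0,0,-0.14,0,0,0],[0,0,0,-0.14,0,0,0],[0,0,0,-0.14,0,0,0],[0,0,0,-0.14,0,0,0]]]'

```text
clock: 31.58
tcp_pos: [0.4332, 0.2217, 0.1803]
ee_rot: [0.726, 0.688, 0.0, 0.0]
wrist_force: [0.3, 0.4, -7.7]
finger_gap: 0.0094
gripper_force: 77.8
```

```bash
python3 -c "from h import *; bail()"
```

```text
grip in pivot frame 1.3 115.0 r 115.0 angle 0.011
t 31.58 tcp [0.4332 0.2217 0.1803] head -3.05 gap 0.00943544165950713 F [ 0.3  0.4 -7.7] g 77.84680724143982
```

step_arm --increments '[[[0,0,0,-0.16,0,0,0],[0,0,0,-0.2,0,0,0],[0,0,0,-0.24,0,0,0],[0,0,0,-0.26,0,0,0],[0,0,0,-0.26,0,0,0],[0,0,0,-0.24,0,0,0],[0,0,0,-0.22,0,0,0],[0,0,0,-0.18,0,0,0],[0,0,0,-0.12,0,0,0],[0,0,0,-0.06,0,0,0]]]'

```text
clock: 32.42
tcp_pos: [0.4333, 0.2218, 0.2192]
ee_rot: [0.726, 0.688, 0.0, 0.0]
wrist_force: [0.5, -0.2, -7.7]
finger_gap: 0.0095
gripper_force: 77.9
```

step_arm --increments '[[[0,0,0,0,0,0,0],[0,0,0,0,0,0,0],[0,0,0,0,0,0,0],[0,0,0,0,0,0,0],[0,0,0,0,0,0,0],[0,0,0,0,0,0,0],[0,0,0,0,0,0,0],[0,0,0,0,0,0,0],[0,0,0,0,0,0,0],[0,0,0,0,0,0,0]]]'

```text
clock: 33.25
tcp_pos: [0.4331, 0.2217, 0.2187]
ee_rot: [0.726, 0.688, 0.0, 0.0]
wrist_force: [0.3, -0.2, -7.3]
finger_gap: 0.0095
gripper_force: 77.9
```

step_arm --increments '[[[0,0,0,0,0,0,0],[0,0,0,0,0,0,0],[0,0,0,0,0,0,0],[0,0,0,0,0,0,0],[0,0,0,0,0,0,0],[0,0,0,0,0,0,0],[0,0,0,0,0,0,0],[0,0,0,0,0,0,0],[0,0,0,0,0,0,0],[0,0,0,0,0,0,0]]]'

```text
clock: 34.08
tcp_pos: [0.4331, 0.2217, 0.2187]
ee_rot: [0.726, 0.688, -0.0, 0.0]
wrist_force: [0.6, 0.0, -7.8]
finger_gap: 0.0095
gripper_force: 77.9
```

```bash
python3 - <<'E'
from h import *
bail()
f=grab_frame("scene"); g=grab_frame("scene"); print(np.abs(f.astype(int)-g).max())
cv2.imwrite("pics/s8.png",cv2.resize(f[150:300,130:300],None,fx=4,fy=4,interpolation=cv2.INTER_CUBIC)[...,::-1])
E
```

```text
grip in pivot frame 1.2 153.4 r 153.4 angle 0.008
t 34.08 tcp [0.4331 0.2217 0.2187] head -3.05 gap 0.009468851032728633 F [ 0.6  0.  -7.8] g 77.85909175872803
74
```

View pics/s8.png

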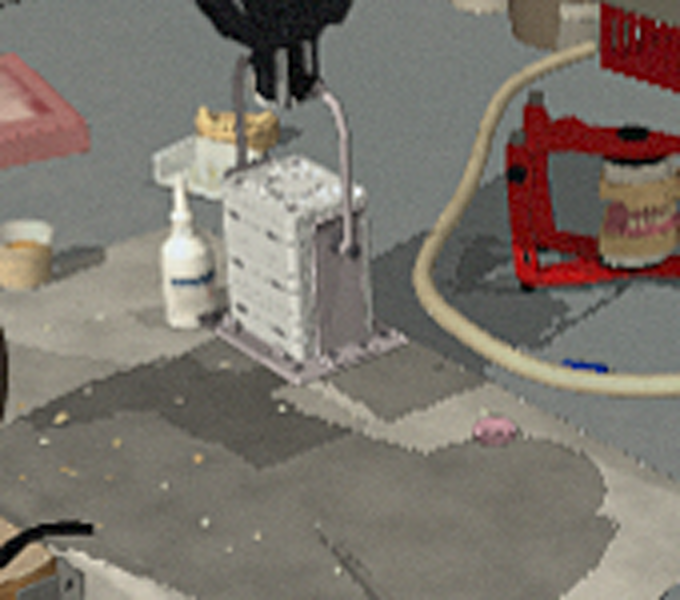

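The carrier hangs level at about 6 cm with a straight column and an upright bail, and the bystanders are untouched. I'll check that it is still, then hand in.

```bash
python3 - <<'E'
from h import *
from rig import order
G=[]
for _ in range(8): G.append(cv2.cvtColor(grab_frame("scene"),cv2.COLOR_RGB2GRAY)[190:248,182:234].astype(np.float32))
s=[cv2.phaseCorrelate(G[0],g)[0] for g in G[1:]]; print(np.round(s,2).tolist()); state()
if np.abs(s).max()<.4: print(order.hand_in())
E
```

```text
[[-0.07, -0.02], [-0.03, -0.07], [-0.06, -0.03], [-0.03, -0.05], [-0.04, 0.07], [0.04, 0.0], [-0.02, 0.03]]
t 34.58 tcp [0.4331 0.2217 0.2187] head -3.05 gap 0.009345614564426258 F [-0.5  0.4 -8. ] g 77.8594172000885
the job is handed in; nothing more can be done
None
```

Job handed in at about 35 s: all three flasks are stacked in one straight column, and the gripper holds the carrier by its upright bail, level and still, with its base about 6 cm above the bench.

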